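Offer up an infill over its wet lattice panel

ROBOT

A 6-joint arm with a two-finger parallel gripper is mounted at the origin on the work surface. World frame = base frame: x ahead of the robot, y to its left, z up, the work surface at z = 0. Lengths are in m, angles in rad, forces in N, time in s.
With the tool pointing down it reaches from about 0.275 to 0.825 m from the base axis. Payload 5.2 kg.
Tool frame: the origin (TCP) lies on the centre line of the jaws, within the pads' length; the fingertips stand 14 mm ahead of it and the grasp point (between the pads) lies 5 mm behind it (bot.finger_overhang is the distance from the TCP to the fingertips, in m); x points along the fingers, z is the direction in which the jaws open and shut, and the axes are right-handed (so a half turn about x gives the same grasp; the last joint's range is limited). The gripper opens to 93 mm and grips with 3 to 60 N. Pads are 15 mm wide; open, the fingers measure 128 mm over their backs; the gripper's body (75 mm by 188 mm) begins 65 mm behind the grasp point.
Start: joints at [0.97, 0.259, 1.535, -0, 1.348, -0.203], TCP at [0.213, 0.507, 0.233] pointing down, gripper open.
Joint ranges: [-3.14, 3.14], [-0.91, 2.08], [0.19, 2.58], [-1.22, 4.36], [0.22, 2.71], [-3.12, 3.12]. Speed limits (rad/s): [2.57, 2.57, 3.14, 3.14, 3.14, 3.14].

INTERFACE

Orientations are given as [roll, pitch, yaw] about the fixed x, y, z axes, in that order (R = Rz(yaw) Ry(pitch) Rx(roll)).
In Python, from rig import bot gives the robot as it stands.
- The arm moves only by the tool servo_tool, never from a script. Its argument "steps" is text: rows parted by semicolons, each of 5 numbers parted by spaces: the finger opening in mm, from 0 to 93, then the shift along the tool's x, y, z as a fraction of full scale, then the turn about the tool's x as a fraction of full scale. A call has 1 to 10 rows; each row is the pose to reach, as a shift and turn from the pose measured when the call began, along the tool's axes at that moment; what a row does not reach only later rows make up. Full scale, the value 1, is 0.5 m for a shift and 60 degrees for a turn. A row lasts 1/12 s, in which the tool goes at most 41.7 mm and 7.16 degrees, less where a joint would pass 70% of its speed; a pose out of reach is approached as far as the arm can. A call with a number of a shift or a turn outside -1 to 1 is refused whole. A call with a gripper value outside its range is refused whole. The fingers move at their own pace and stop on an object; "grip_force" is the grip in N (left out, the last holds). Time passes only in rows, so rows that repeat a pose let the fingers close. It gives the time, the measured TCP pose, the force and the opening at its end, in the units of the state.
- bot.sense(): the state, without advancing time (a new reading comes with each control period).
- bot.read_camera(name): name is "scene" or "top" or "wrist"; returns a dict with "img" (400x640x3 uint8, blue, green, red), "camera_matrix" (3x3 intrinsics, pixels), "origin" and "rotation" of the camera in the world; the wrist camera has in their place "T_tool_cam" (4x4, takes a point from camera to tool coordinates, whose origin is the TCP and whose axes are the tool frame's). Camera axes: x right, y down, z forward; pixel columns grow to the right and rows downward; lengths in m; the calibration is good to about 2 mm. A picture is of the moment at which its call begins: read the wrist's pose just before it. There is no depth.
- bot.hand_in(): hands the job in, once; it reports no verdict.
The state is a dict: "time_s": time; "q": joint angles; "joint_velocities": joint speeds; "effort": joint torques, N m; "position": TCP position; "ee_rot": TCP orientation; "wrist_force": force on the tool from outside, world axes, zero at the start; "moment": the same for the moment, N m; "finger_gap": finger opening in m.
Only numpy, scipy, OpenCV 4.12 (cv2) and the standard library are available. Lean on these libraries where they do the work, as an engineer would, in place of code of your own. Each camera call takes 0.05 s, during which the arm holds its last target. There are 200 camera calls.

TASK

Pick up the loose green infill by its wooden handle, lift it over the top of the ochre lattice panel that is drying on edge, and bring it above the open pocket in the green lattice panel, centred and square with it, level, its underside about one centimetre above the panel. Finish while still holding it there, steady: do not let go and do not put it down. The paint and glue are wet, so touch neither the green panel, nor the red one beside it, nor the standing ochre one with the infill or the robot, and leave the other two infills and the tin, glue bottle, sanding block, brush and hammer about the table where they are.

Things in the scene. Friction and masses are not known exactly. Their poses are not given: they have to be found in the camera images.
- green_infill_grip (a point): Handle of the loose GREEN infill: a flat painted rectangle 44 mm (x) by 76 mm (y) by 10 mm thick, lying flat, with an upright bare-wood handle block on its middle: 14 mm thick (x), 50 mm long (y), from 10 to 60 mm above the infill's underside. The point is the middle of the handle, 35 mm above the underside; x = short side, y = long side, z = up.
- red_infill_grip (a point): Handle of the loose RED infill (leave alone): same shape and size as the green one, point and axes likewise.
- ochre_infill_grip (a point): Handle of the loose OCHRE-BROWN infill (leave alone): same shape and size as the green one, point and axes likewise.
- green_panel_pocket (a point): GREEN panel: green-painted brick-pattern lattice panel, 198 mm (x) by 200 mm (y), lying flat, fixed, its top face 30 mm above the table; every opening is filled nearly flush except the one in the middle, where the pale plywood backing shows. The point is the centre of that open pocket, level with the panel's top face; the pocket is 50 mm (x) by 82 mm (y) and 12 mm deep; x = the pocket's short side, y = its long side, z = up.
- red_panel_pocket (a point): RED panel (not the target, wet): red-painted brick-pattern lattice panel, 198 mm (x) by 200 mm (y), lying flat, fixed, its top face 30 mm above the table; every opening is filled nearly flush except the one in the middle, where the pale plywood backing shows. The point is the centre of that open pocket, level with the panel's top face; the pocket is 50 mm (x) by 82 mm (y) and 12 mm deep; x = the pocket's short side, y = its long side, z = up.
- drying_panel: Ochre-brown lattice panel drying on edge, fixed: 380 mm long (its x), 12 mm thick (its y), top edge 130 mm above the table, in two wooden feet 70 mm wide (y) and 20 mm high. It stands between the loose infills (on its -y side) and the two lying panels (on its +y side). Origin under its middle, at table height; z = up.

How it is judged:
On the way, in this order (a step that is already met when the one before it is completed fails the run):
1. the green infill is lifted higher than the top of the drying panel, on the side where it lay (height (world z) of green_infill_grip above 0.165 m and y of green_infill_grip in the frame of drying_panel below 0 m).
2. the green infill has come over to the other side of the drying panel (y of green_infill_grip in the frame of drying_panel above 0.05 m), for 0.1 s.
At the end, for the whole second after the job is handed in: The green infill is held in the fingers, still (under 20 mm/s), its underside 3 to 20 mm above the green panel's top face and touching nothing else, within 8 mm of the pocket's centre sideways, square to it within 0.12 rad (7 degrees; either way round) and level within 0.10 rad (z of green_infill_grip in the frame of green_panel_pocket between 0.038 and 0.055 m and horizontal distance between green_infill_grip and green_panel_pocket below 0.008 m and angle between the x axis of green_infill_grip and the x axis of green_panel_pocket, either way round below 0.12 rad and angle between green_infill_grip's own z axis and vertical below 0.1 rad and linear speed of green_infill below 0.02 m/s and contact force between the fingers and green_infill above 1 N and contact force between green_infill and green_panel below 0.05 N); the arm keeps its last pose, push and grip.
It fails at once if the green infill crosses the line of the drying panel lower than its top edge (it must go over) (y of green_infill_grip in the frame of drying_panel between -0.02 and 0.02 m and height (world z) of green_infill_grip below 0.165 m).
It fails at once if the green infill or the robot touches a wet lattice panel: green_panel (contact force between any of green_infill, the arm, the fingers and green_panel above 0.3 N).
It fails at once if the green infill or the robot touches a wet lattice panel: red_panel (contact force between any of green_infill, the arm, the fingers and red_panel above 0.3 N).
It fails at once if the green infill or the robot touches a wet lattice panel: drying_panel (contact force between any of green_infill, the arm, the fingers and drying_panel above 0.3 N).
It fails at once if another infill or a workshop thing is moved by more than 15 mm (distance of any of red_infill_grip, ochre_infill_grip, paint_tin, glue_bottle, sanding_block, brush, mallet from where it was at the start of the episode above 0.015 m).
It also fails if it takes over 43 s, if anything falls off the work surface, if the arm or the gripper's body presses on something with over 40 N, if the wrist force passes 120 N, or if a joint passes its speed limit or range.

## Working session

There is one attempt and no reset: what is moved stays moved. The work goes in short steps, Python scripts to look and compute and a tool call to move; the robot and the scene stay as the last step left them, time stands still between calls to the robot, and variables do not carry over. Pictures are saved under pics/ and viewed, about 8 in all and at most 12, crops included, and the job is handed in when it is done.

Besides the shell and the picture viewer there is one more tool, called after ">>>" by a JSON object that holds its "api" and its "payload", one argument or row to a line. servo_tool: Moves the arm, as the interface text tells. Shift numbers are shares of 0.5 m and turn numbers shares of 60 degrees, none past 1 either way. Its arguments: {"type":"object","properties":{"steps":{"type":"string"},"grip_force":{"type":"number"}},"required":["steps"]}

```bash
mkdir -p pics; ls; python3 - <<'E'
from rig import bot
import cv2
for n in ("top","scene"):
    c=bot.read_camera(n); cv2.imwrite(f"pics/{n}0.png",c["img"])
    print(n,c["camera_matrix"],c["origin"],c["rotation"])
print(bot.sense(), bot.finger_overhang)
E
```

```text
pics
top [[366.13946091   0.         321.4752145 ]
 [  0.         366.13946091 205.99405917]
 [  0.           0.           1.        ]] [ 0.43593013 -0.01848892  0.93386866] [-3.06966605e+00  2.70645905e-03 -1.56559863e+00]
scene [[463.86548159   0.         312.54239416]
 [  0.         463.86548159 202.89344575]
 [  0.           0.           1.        ]] [ 1.31335862 -0.51479261  0.75571138] [-2.20877225 -0.01879226  1.03415374]
{'time_s': 0.1, 'q': array([ 9.70201992e-01,  2.59294669e-01,  1.53592794e+00,  2.66684708e-05,
        1.34801332e+00, -2.02811693e-01]), 'joint_velocities': array([ 0.00132844, -0.00151218, -0.00127543,  0.00060596,  0.00187678,
       -0.00113676]), 'effort': array([ 1.74231620e-03, -4.38215089e+01, -2.84644586e+01,  7.18919886e-02,
        3.61715199e-02, -9.08854236e-05]), 'position': array([0.2127718 , 0.5066877 , 0.23190596]), 'ee_rot': array([ 2.92296038,  1.56915285, -2.18721716]), 'wrist_force': array([-0.32561552,  0.82015601,  0.23321202]), 'moment': array([ 0.03804487,  0.00839383, -0.00824037]), 'finger_gap': 0.09302584335927346} 0.014
```

View pics/top0.png

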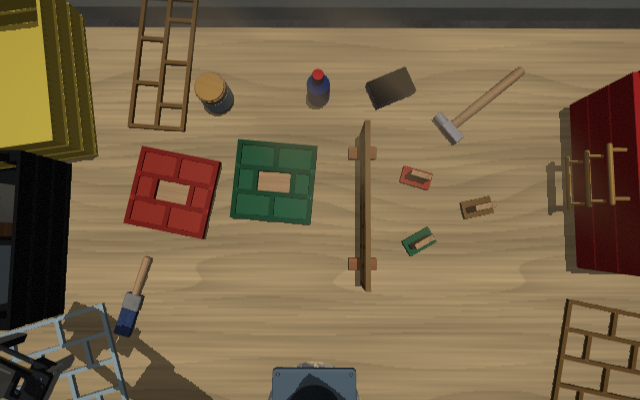

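View pics/scene0.png

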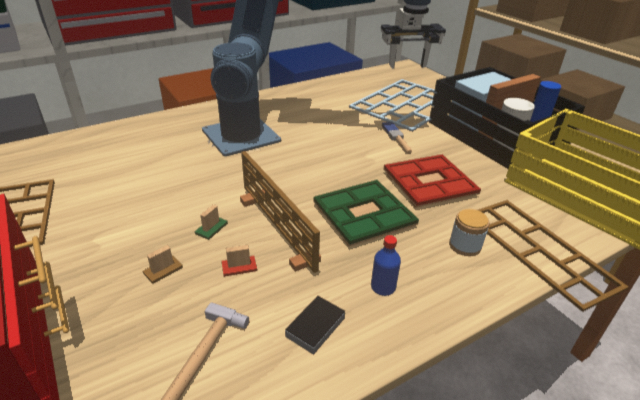

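```bash
cat > h.py <<'E'
import numpy as np, cv2
from scipy.spatial.transform import Rotation as Ro
def R(e): return Ro.from_euler('xyz',e).as_matrix()
def ray(uv,K,Rm,o,z):
    """world points at height z for pixels uv"""
    uv=np.atleast_2d(uv).astype(float)
    d=(Rm@np.linalg.inv(K)@np.c_[uv,np.ones(len(uv))].T).T
    return o+d*((z-o[2])/d[:,2:])
def proj(P,K,Rm,o):
    p=(K@Rm.T@(np.atleast_2d(P)-o).T).T
    return p[:,:2]/p[:,2:]
E
python3 - <<'E'
import cv2,numpy as np
im=cv2.imread("pics/top0.png")
a=cv2.resize(im[222:262,396:442],None,fx=8,fy=8,interpolation=cv2.INTER_CUBIC)
b=cv2.resize(im[135:230,225:325],None,fx=4,fy=4,interpolation=cv2.INTER_CUBIC)
o=np.zeros((400,780,3),np.uint8); o[:320,:368]=a; o[:380,375:775]=b
cv2.imwrite("pics/crop0.png",o)
E
```

```text
(no output)
```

View pics/crop0.png

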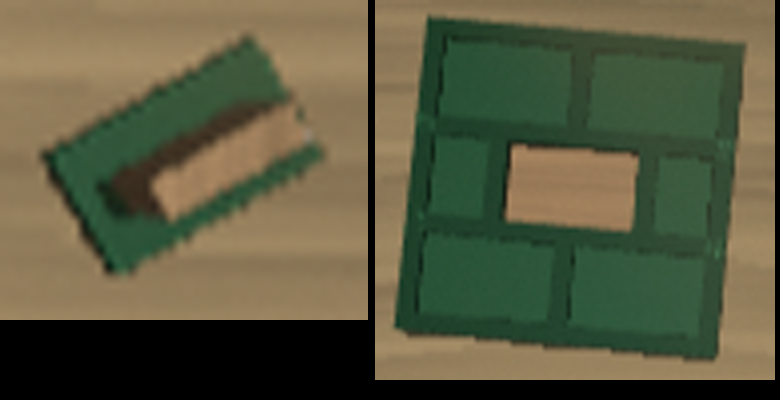

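```bash
python3 - <<'E'
from h import *
K=np.array([[366.13946091,0,321.4752145],[0,366.13946091,205.99405917],[0,0,1]]);o=np.array([0.43593013,-0.01848892,0.93386866]);Rm=R([-3.06966605e+00,2.70645905e-03,-1.56559863e+00])
f=lambda p,s,off,z: ray((np.array(p)+.5)/s-.5+np.array(off),K,Rm,o,z)
def rep(n,P):
    d=np.diff(np.r_[P,P[:1]],axis=0)
    print(n,"c",P.mean(0).round(4),"sides",np.linalg.norm(d,axis=1).round(4),"ang",np.degrees(np.arctan2(d[:,1],d[:,0])).round(1))
rep("infill",f([(45,155),(250,36),(325,152),(115,272)],8,(396,222),.01))
rep("htop",f([(152,182),(293,102),(310,133),(170,220)],8,(396,222),.06))
rep("panel",f([(53,17),(370,44),(341,360),(21,330)],4,(225,135),.03))
rep("pocket",f([(135,145),(263,155),(257,231),(130,221)],4,(225,135),.03))
print("dry top",ray([(368,121),(369,290)],K,Rm,o,.13), "feet",ray([(348,153),(377,153),(349,264),(377,264)],K,Rm,o,.02))
E
```

```text
infill c [ 0.4162 -0.2598  0.01  ] sides [0.075  0.0429 0.0763 0.0422] ang [ -59.9 -147.6  119.7   30.6]
htop c [ 0.4157 -0.2608  0.06  ] sides [0.0485 0.0104 0.0493 0.0123] ang [ -60.5 -151.9  121.7   24.9]
panel c [0.5622 0.1035 0.03  ] sides [0.1997 0.1985 0.1986 0.1972] ang [-94.7 175.2  84.9  -4.5]
pocket c [0.5613 0.1035 0.03  ] sides [0.0801 0.0477 0.0792 0.0477] ang [-94.2 176.2  85.8  -2.7]
dry top [[ 0.68505589 -0.1191372   0.13      ]
 [ 0.31203758 -0.11983485  0.13      ]] feet [[ 0.63642792 -0.08203734  0.02      ]
 [ 0.63676541 -0.15532726  0.02      ]
 [ 0.35824321 -0.08450845  0.02      ]
 [ 0.35861908 -0.15374301  0.02      ]]
```

```bash
cat >> h.py <<'E'
def plan(s,P,jaw):
    """fractions (x,y,z,turn) to TCP point P with jaw line at angle jaw (deg, mod 180)"""
    M=R(s["ee_rot"]); d=M.T@(np.array(P)-s["position"])/.5
    j=M[:,2]; cur=np.degrees(np.arctan2(j[1],j[0]))
    # tool x is down: positive turn about it lowers the yaw
    t=(-(jaw-cur)+90)%180-90
    return d.round(4),"turn",round(t/60,4),"alt",round((t-np.sign(t)*180)/60,3),"jaw",cur.round(2),"tilt",np.degrees(np.arccos(-M[2,0])).round(2),"q6",s["q"][5].round(2),"t",s["time_s"],"p",s["position"].round(4)
E
python3 - <<'E'
from h import *; from rig import bot
s=bot.sense(); print(R(s["ee_rot"]).round(3)); print(plan(s,[.416,-.2603,.2],30.0)); print(plan(s,[.34,.1,.23],30.0))
c=bot.read_camera("wrist");print(c["T_tool_cam"],c["camera_matrix"])
E
```

```text
[[-0.001 -0.922  0.387]
 [-0.001  0.387  0.922]
 [-1.     0.    -0.002]]
(array([ 0.0655, -0.969 , -1.2566]), 'turn', np.float64(0.6201), 'alt', np.float64(-2.38), 'jaw', np.float64(67.21), 'tilt', np.float64(0.09), 'q6', np.float64(-0.2), 't', 0.1, 'p', array([0.2128, 0.5067, 0.2319]))
(array([ 0.0047, -0.5497, -0.6513]), 'turn', np.float64(0.6201), 'alt', np.float64(-2.38), 'jaw', np.float64(67.21), 'tilt', np.float64(0.09), 'q6', np.float64(-0.2), 't', 0.1, 'p', array([0.2128, 0.5067, 0.2319]))
[[ 3.74159330e-04 -3.01082975e-01  9.53597872e-01 -1.51327826e-01]
 [-5.92633939e-04 -9.53597838e-01 -3.01082732e-01  8.35205186e-02]
 [ 9.99999754e-01 -4.52481550e-04 -5.35229517e-04  3.95377125e-04]
 [ 0.00000000e+00  0.00000000e+00  0.00000000e+00  1.00000000e+00]] [[289.95097563   0.         322.3112679 ]
 [  0.         289.95097563 198.13344989]
 [  0.           0.           1.        ]]
```

>>> {"api": "servo_tool", "payload": {
  "steps": "93 0 -0.09 -0.11 0.1; 93 0 -0.18 -0.22 0.2; 93 0 -0.23 -0.28 0.3; 93 0 -0.28 -0.33 0.4; 93 0 -0.33 -0.39 0.5; 93 0 -0.38 -0.45 0.62; 93 0 -0.43 -0.51 0.62; 93 0 -0.48 -0.57 0.62; 93 0 -0.52 -0.62 0.62; 93 0 -0.55 -0.65 0.62"
}}

```text
time_s: 0.98
position: [0.337, 0.1076, 0.2325]
ee_rot: [-2.397, 1.57, -1.873]
wrist_force: [0.8, -0.1, 0.1]
finger_gap: 0.0931
```

```bash
python3 - <<'E'
from h import *; from rig import bot
s=bot.sense(); print(plan(s,[.416,-.2603,.2],30.0)); print(plan(s,[.416,-.26,.22],30.0))
E
```

```text
(array([ 0.0656, -0.7161, -0.2315]), 'turn', np.float64(0.0005), 'alt', np.float64(-2.999), 'jaw', np.float64(30.03), 'tilt', np.float64(0.06), 'q6', np.float64(-0.53), 't', 0.9833, 'p', array([0.337 , 0.1076, 0.2325]))
(array([ 0.0256, -0.7156, -0.2312]), 'turn', np.float64(0.0005), 'alt', np.float64(-2.999), 'jaw', np.float64(30.03), 'tilt', np.float64(0.06), 'q6', np.float64(-0.53), 't', 0.9833, 'p', array([0.337 , 0.1076, 0.2325]))
```

>>> {"api": "servo_tool", "payload": {
  "steps": "93 0 -0.07 -0.023 0; 93 0 -0.15 -0.048 0; 93 0 -0.23 -0.074 0; 93 0 -0.31 -0.1 0; 93 0 -0.39 -0.126 0; 93 0 -0.47 -0.152 0; 93 0 -0.55 -0.178 0; 93 0 -0.62 -0.2 0; 93 0.01 -0.68 -0.22 0; 93 0.025 -0.716 -0.231 0"
}}

```text
time_s: 1.82
position: [0.4167, -0.2642, 0.2204]
ee_rot: [-1.858, 1.568, -1.336]
wrist_force: [0.3, 0.2, 0.8]
finger_gap: 0.0931
```

>>> {"api": "servo_tool", "payload": {
  "steps": "40 0 0 0 0; 40 0 0 0 0; 40 0 0 0 0; 40 0 0 0 0"
}}

```text
time_s: 2.15
position: [0.4166, -0.2628, 0.2207]
ee_rot: [-1.792, 1.568, -1.269]
wrist_force: [-0.0, -0.2, -0.5]
finger_gap: 0.0705
```

```bash
python3 - <<'E'
from h import *; from rig import bot
s=bot.sense(); c=bot.read_camera("wrist"); print(plan(s,[.416,-.2603,.035],30.0))
img=c["img"]
M=np.eye(4);M[:3,:3]=R(s["ee_rot"]);M[:3,3]=s["position"];T=M@c["T_tool_cam"]
np.savez("w1.npz",T=T,K=c["camera_matrix"])
# predicted outline of green infill overlaid
a=np.radians(30);X=np.array([np.cos(a),np.sin(a)]);Y=np.array([-X[1],X[0]])
def box(hx,hy,z): return [np.r_[np.array([.416,-.2603])+i*hx*X+j*hy*Y,z] for i,j in((1,1),(1,-1),(-1,-1),(-1,1))]
for h in(box(.022,.038,.01),box(.007,.025,.06)):
    p=proj(np.array(h),c["camera_matrix"],T[:3,:3],T[:3,3]); print(p.round(1)); 
cv2.imwrite("pics/w1.png",img)
E
```

```text
(array([0.3714, 0.0059, 0.0018]), 'turn', np.float64(-0.0008), 'alt', np.float64(2.999), 'jaw', np.float64(29.95), 'tilt', np.float64(0.16), 'q6', np.float64(-1.31), 't', 2.15, 'p', array([ 0.4166, -0.2628,  0.2207]))
[[340.3 142.9]
 [339.2 201.4]
 [305.8 201.4]
 [304.6 143. ]]
[[328.9 160.7]
 [328.7 204.4]
 [316.3 204.4]
 [316.  160.7]]
```

View pics/w1.png

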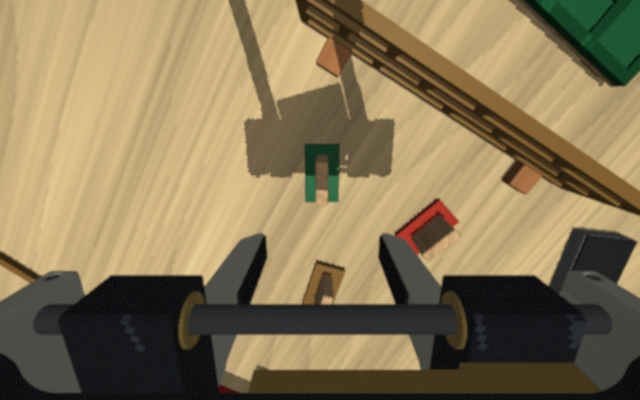

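>>> {"api": "servo_tool", "payload": {
  "steps": "32 0 0.006 0.002 0; 32 0 0.006 0.002 0; 32 0 0.006 0.002 0; 32 0.06 0.006 0.002 0; 32 0.13 0.006 0.002 0; 32 0.2 0.006 0.002 0; 32 0.24 0.006 0.002 0; 32 0.26 0.006 0.002 0; 32 0.28 0.006 0.002 0; 32 0.28 0.006 0.002 0"
}}

```text
time_s: 3.03
position: [0.4159, -0.2598, 0.0799]
ee_rot: [-2.122, 1.569, -1.598]
wrist_force: [0.2, 0.3, -0.5]
finger_gap: 0.0323
```

```bash
python3 - <<'E'
from h import *; from rig import bot
s=bot.sense(); print(plan(s,[.416,-.2603,.035],30.0),s["finger_gap"])
c=bot.read_camera("wrist"); cv2.imwrite("pics/w2.png",c["img"])
E
```

```text
(array([ 0.0898, -0.0009, -0.0003]), 'turn', np.float64(-0.0003), 'alt', np.float64(3.0), 'jaw', np.float64(29.98), 'tilt', np.float64(0.11), 'q6', np.float64(-1.31), 't', 3.0333, 'p', array([ 0.4159, -0.2598,  0.0799])) 0.03226950612657086
```

View pics/w2.png

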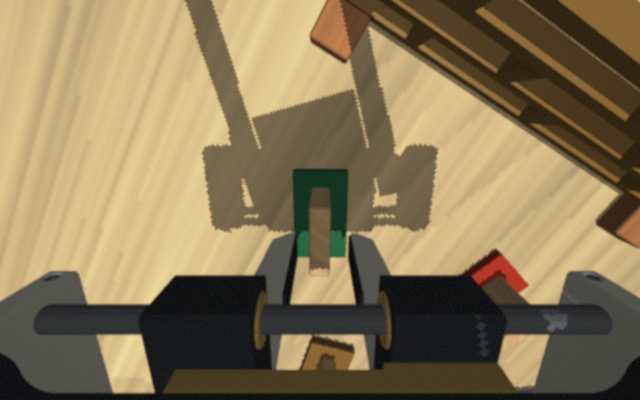

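The handle (319, 190–275) sits centred between the fingertips (273–370 px) and parallel to them; the red infill (498, 275) is clear. I'll go down and grip.

>>> {"api": "servo_tool", "payload": {
  "steps": "32 0.03 0 0 0; 32 0.06 0 0 0; 32 0.085 0 0 0; 32 0.09 0 0 0; 32 0.09 0 0 0; 0 0.09 0 0 0; 0 0.09 0 0 0; 0 0.09 0 0 0; 0 0.09 0 0 0; 0 0.09 0 0 0",
  "grip_force": 25
}}

```text
time_s: 3.92
position: [0.417, -0.261, 0.0369]
ee_rot: [-1.614, 1.566, -1.09]
wrist_force: [-0.9, 0.1, 7.0]
finger_gap: 0.014
```

>>> {"api": "servo_tool", "payload": {
  "steps": "0 0 0 0 0; 0 0 0 0 0; 0 -0.01 0 0 0; 0 -0.04 0 0 0; 0 -0.08 0 0 0; 0 -0.13 0 0 0; 0 -0.18 0 0 0; 0 -0.24 0 0 0; 0 -0.3 0 0 0; 0 -0.35 0 0 0"
}}

```text
time_s: 4.75
position: [0.4165, -0.2601, 0.2141]
ee_rot: [-1.549, 1.565, -1.025]
wrist_force: [0.5, 0.1, -0.3]
finger_gap: 0.0138
```

>>> {"api": "servo_tool", "payload": {
  "steps": "0 -0.03 0 0 0; 0 -0.05 0 0 0; 0 -0.05 0 0 0; 0 -0.05 0 0 0"
}}

```text
time_s: 5.08
position: [0.4163, -0.2597, 0.2388]
ee_rot: [-1.56, 1.565, -1.037]
wrist_force: [-0.6, -0.0, -1.7]
finger_gap: 0.0139
```

```bash
python3 - <<'E'
from h import *; from rig import bot
s=bot.sense(); print(plan(s,[.5618,.1035,.235],-4.6),s["finger_gap"],s["wrist_force"])
c=bot.read_camera("wrist"); cv2.imwrite("pics/w3.png",c["img"])
E
```

```text
(array([0.0049, 0.4837, 0.6153]), 'turn', np.float64(0.5765), 'alt', np.float64(-2.423), 'jaw', np.float64(29.99), 'tilt', np.float64(0.32), 'q6', np.float64(-1.31), 't', 5.0833, 'p', array([ 0.4163, -0.2597,  0.2388])) 0.013861838004796456 [-0.56743335 -0.03778386 -1.66648359]
```

View pics/w3.png

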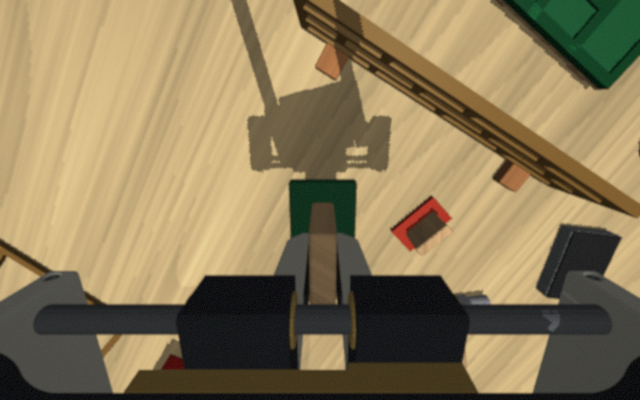

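>>> {"api": "servo_tool", "payload": {
  "steps": "0 0 0.03 0.04 0.03; 0 0 0.08 0.1 0.09; 0 0 0.13 0.17 0.16; 0 0 0.19 0.24 0.23; 0 0 0.25 0.31 0.3; 0 0 0.31 0.39 0.37; 0 0 0.36 0.46 0.43; 0 0 0.41 0.52 0.49; 0 0 0.45 0.58 0.54; 0 0 0.484 0.615 0.5765"
}}

```text
time_s: 5.97
position: [0.5613, 0.1065, 0.2346]
ee_rot: [-1.942, 1.567, -2.025]
wrist_force: [1.0, -0.9, -0.3]
finger_gap: 0.0139
```

>>> {"api": "servo_tool", "payload": {
  "steps": "0 0 0 0 0; 0 0 0 0 0; 0 0 0 0 0"
}}

```text
time_s: 6.22
position: [0.5602, 0.1062, 0.2326]
ee_rot: [-2.429, 1.564, -2.51]
wrist_force: [0.2, -0.1, -1.3]
finger_gap: 0.0141
```

```bash
python3 - <<'E'
from h import *; from rig import bot
s=bot.sense(); print(plan(s,[.5618,.1035,.075],-4.6),s["finger_gap"],s["wrist_force"])
c=bot.read_camera("wrist"); K=c["camera_matrix"]
M=np.eye(4);M[:3,:3]=R(s["ee_rot"]);M[:3,3]=s["position"];T=M@c["T_tool_cam"]
np.savez("w4.npz",T=T,K=K,Tc=c["T_tool_cam"])
im=cv2.resize(c["img"][60:320,170:470],None,fx=2.6,fy=2.3,interpolation=cv2.INTER_CUBIC)
print(im.shape);cv2.imwrite("pics/w4.png",im)
E
```

```text
(array([ 0.3153, -0.0037,  0.0052]), 'turn', np.float64(-0.0005), 'alt', np.float64(2.999), 'jaw', np.float64(-4.63), 'tilt', np.float64(0.39), 'q6', np.float64(0.08), 't', 6.2167, 'p', array([0.5602, 0.1062, 0.2326])) 0.014097913061954247 [ 0.21358784 -0.12901328 -1.3308969 ]
(598, 780, 3)
```

View pics/w4.png

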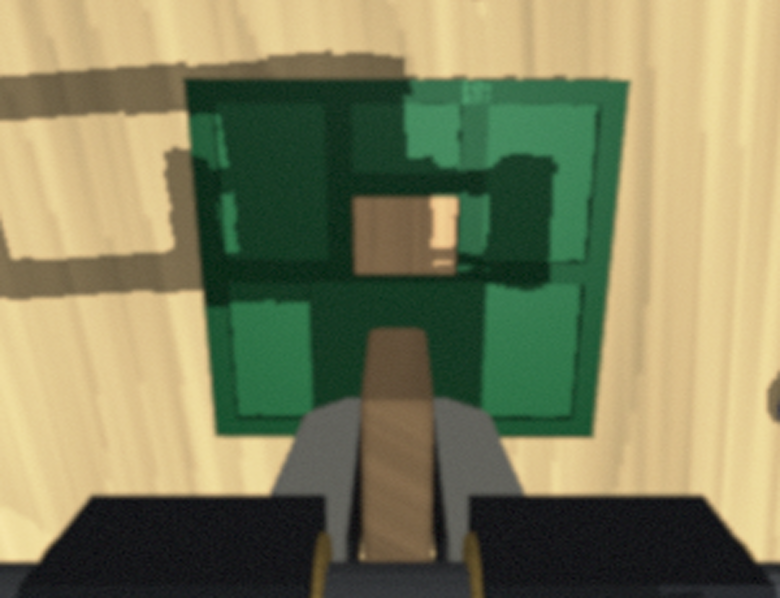

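```bash
python3 - <<'E'
from h import *
from scipy.optimize import least_squares
D=np.load("w4.npz");T,K,Tc=D["T"],D["K"],D["Tc"]
cv=lambda p:(np.array(p,float)+.5)/[2.6,2.3]-.5+[170,60]
P=ray(cv([(187,79),(630,79),(593,437),(216,437)]),K,T[:3,:3],T[:3,3],.03)
d=np.diff(np.r_[P,P[:1]],axis=0)
print(P.mean(0),np.linalg.norm(d,axis=1),np.degrees(np.arctan2(d[:,1],d[:,0])))
P=ray(cv([(352,195),(459,195)]),K,T[:3,:3],T[:3,3],.03); print("pocket far edge",P,P.mean(0))
# held infill in tool frame: pts (along-tool x from underside, long-side y, jaw z)
obs=np.array([[290,180],[356,180],*cv([(370,328),(425,328)])])
for sgn in (1,-1):
  pass
def model(v):
    dd,y0,z0,tilt,yaw=v
    L=np.array([[-.01,-.038,-.022],[-.01,-.038,.022],[-.06,-.025,-.007],[-.06,-.025,.007]])
    L[:,1]*=S
    Q=(Ro.from_euler('xz',[yaw,tilt]).as_matrix()@L.T).T+[dd,y0,z0]
    return proj(Q,K,Tc[:3,:3],Tc[:3,3])
for S in(1,-1):
    r=least_squares(lambda v:np.r_[(model(v)-obs).ravel(),v[3]/.05,v[4]/.05],[.035,0,0,0,0])
    print(S,r.x.round(4),r.cost,(model(r.x)-obs).round(1).tolist())
E
```

```text
[0.56431454 0.10350882 0.03      ] [0.19566073 0.1988096  0.19690514 0.19933814] [ -4.6742935  -94.81676297 175.47747524  84.82612656]
pocket far edge [[0.54251875 0.14752793 0.03      ]
 [0.59210442 0.14351178 0.03      ]] [0.56731159 0.14551986 0.03      ]
1 [ 0.045   0.0748  0.001   0.2252 -0.0043] 20.4941753472926 [[0.9, 0.7], [-1.5, 0.4], [-2.7, -0.4], [3.1, -0.5]]
-1 [ 0.0488 -0.0039  0.001  -0.2465  0.0043] 22.770413882755463 [[1.6, -0.9], [-2.2, -0.6], [-2.2, 0.5], [2.6, 0.6]]
```

```bash
python3 - <<'E'
from h import *
from scipy.optimize import least_squares
D=np.load("w4.npz");T,K,Tc=D["T"],D["K"],D["Tc"]
cv=lambda p:(np.array(p,float)+.5)/[2.6,2.3]-.5+[170,60]
obs=np.array([[290,180.2],[356,180.2],*cv([(369,328),(426,328),(361,400),(434,400)])])
L=np.array([[-.01,.038,-.022],[-.01,.038,.022],[-.01,.025,-.007],[-.01,.025,.007],[-.06,.025,-.007],[-.06,.025,.007]])
def model(v):
    dd,y0,z0,tilt,yaw=v
    return proj((Ro.from_euler('xz',[yaw,tilt]).as_matrix()@L.T).T+[dd,y0,z0],K,Tc[:3,:3],Tc[:3,3])
r=least_squares(lambda v:np.r_[(model(v)-obs).ravel(),v[3]/.05,v[4]/.05],[.035,0,0,0,0])
print(r.x.round(4),(model(r.x)-obs).round(1).tolist())
r=least_squares(lambda v:(model(np.r_[v,0,0])-obs).ravel(),[.035,0,0])
print(r.x.round(4),(model(np.r_[r.x,0,0])-obs).round(1).tolist())
E
```

```text
[0.0406 0.0003 0.0009 0.0133 0.0043] [[-1.4, 1.5], [0.8, 1.7], [0.4, -1.5], [-0.3, -1.4], [0.1, -0.2], [0.3, -0.1]]
[0.0384 0.0005 0.001 ] [[-1.8, 1.7], [1.1, 1.7], [0.3, -1.1], [-0.2, -1.1], [-0.1, -0.5], [0.5, -0.5]]
```

```bash
python3 - <<'E'
from h import *; from rig import bot
s=bot.sense(); print(plan(s,[.5622,.1035,.0795],-4.75))
E
```

```text
(array([ 0.3074, -0.0023,  0.0052]), 'turn', np.float64(0.0005), 'alt', np.float64(-2.999), 'jaw', np.float64(-4.72), 'tilt', np.float64(0.34), 'q6', np.float64(0.08), 't', 6.2667, 'p', array([0.5604, 0.1055, 0.2332]))
```

>>> {"api": "servo_tool", "payload": {
  "steps": "0 0.02 -0.002 0.005 0; 0 0.05 -0.002 0.005 0; 0 0.09 -0.002 0.005 0; 0 0.13 -0.002 0.005 0; 0 0.17 -0.002 0.005 0; 0 0.2 -0.002 0.005 0; 0 0.22 -0.002 0.005 0; 0 0.23 -0.002 0.005 0; 0 0.23 -0.002 0.005 0; 0 0.23 -0.002 0.005 0"
}}

```text
time_s: 7.1
position: [0.5626, 0.1032, 0.1186]
ee_rot: [-2.264, 1.565, -2.347]
wrist_force: [0.6, -0.0, -0.9]
finger_gap: 0.0142
```

```bash
python3 - <<'E'
from h import *; from rig import bot
s=bot.sense(); print(plan(s,[.5622,.1035,.0795],-4.75))
E
```

```text
(array([ 0.0781,  0.0008, -0.0006]), 'turn', np.float64(-0.0002), 'alt', np.float64(3.0), 'jaw', np.float64(-4.76), 'tilt', np.float64(0.32), 'q6', np.float64(0.07), 't', 7.1, 'p', array([0.5626, 0.1032, 0.1186]))
```

Slowly down, stopping a few millimetres high first.

>>> {"api": "servo_tool", "payload": {
  "steps": "0 0.01 0 0 0; 0 0.02 0 0 0; 0 0.03 0 0 0; 0 0.04 0 0 0; 0 0.05 0 0 0; 0 0.06 0 0 0; 0 0.066 0 0 0; 0 0.07 0 0 0; 0 0.07 0 0 0; 0 0.07 0 0 0"
}}

```text
time_s: 7.93
position: [0.5625, 0.1031, 0.0835]
ee_rot: [-2.284, 1.565, -2.367]
wrist_force: [-0.2, -0.4, -1.0]
finger_gap: 0.0137
```

```bash
python3 - <<'E'
from h import *; from rig import bot
s=bot.sense(); print(plan(s,[.5622,.1035,.0795],-4.75),s["wrist_force"])
w=bot.read_camera("wrist")["img"]; 
c=bot.read_camera("scene"); t=bot.read_camera("top")
a=cv2.resize(c["img"][150:260,300:430],(780,560)[:0] or None,fx=3,fy=3,interpolation=cv2.INTER_CUBIC)
b=cv2.resize(w[60:320,170:470],None,fx=1.35,fy=1.35,interpolation=cv2.INTER_CUBIC)
o=np.zeros((360,800,3),np.uint8);o[:330,:390]=a;o[:351,392:797]=b[:351,:405]
cv2.imwrite("pics/f1.png",o)
E
```

```text
(array([ 0.008 ,  0.0008, -0.0006]), 'turn', np.float64(-0.0002), 'alt', np.float64(3.0), 'jaw', np.float64(-4.76), 'tilt', np.float64(0.32), 'q6', np.float64(0.07), 't', 7.9333, 'p', array([0.5625, 0.1031, 0.0835])) [-0.15905801 -0.35674883 -1.00905791]
```

View pics/f1.png

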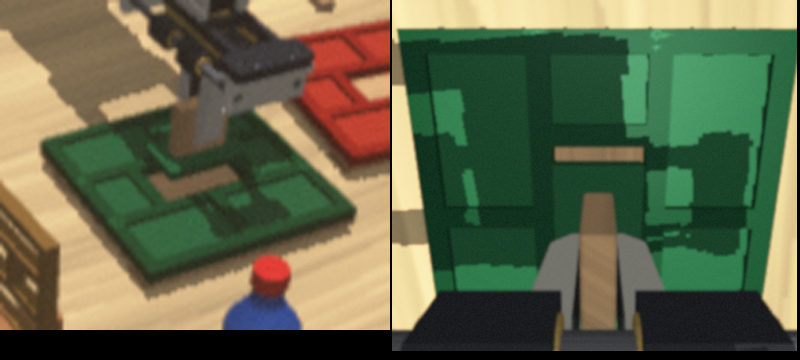

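```bash
python3 - <<'E'
from h import *; from rig import bot
s=bot.sense();D=np.load("w4.npz");K,Tc=D["K"],D["Tc"]
M=np.eye(4);M[:3,:3]=R(s["ee_rot"]);M[:3,3]=s["position"];T=M@Tc
cv=lambda p:(np.array(p,float)-[392,0]+.5)/1.35-.5+[170,60]
f=lambda p,z: ray(cv(p),K,T[:3,:3],T[:3,3],z)
print("far edge pocket",f([(554,147),(644,147)],.03).mean(0))
print("panel far corners",f([(398,30),(797,29)],.03))
for d in(.037,.040): 
    z=s["position"][2]-d+.01; p=f([(553,163),(647,163)],z); print("infill far edge",d,p.mean(0),np.linalg.norm(p[1]-p[0]))
print(s["position"],s["joint_velocities"])
E
```

```text
far edge pocket [0.56745289 0.14441619 0.03      ]
panel far corners [[0.47458126 0.21038213 0.03      ]
 [0.66819003 0.19455772 0.03      ]]
infill far edge 0.037 [0.56775285 0.14246002 0.05685258] 0.044024767729146055
infill far edge 0.04 [0.56769825 0.14169698 0.05385258] 0.044766875556053645
[0.56268798 0.10310609 0.08385258] [ 1.97673612e-04 -2.70555234e-03  2.85473373e-03  2.08343777e-03
  4.15916641e-04 -2.95846456e-05]
```

>>> {"api": "servo_tool", "payload": {
  "steps": "0 0.003 0 0 0; 0 0.006 0 0 0; 0 0.009 0 0 0; 0 0.01 0 0 0; 0 0.01 0 0 0; 0 0.01 0 0 0; 0 0.01 0 0 0; 0 0.01 0 0 0; 0 0.01 0 0 0; 0 0.01 0 0 0"
}}

```text
time_s: 8.92
position: [0.5628, 0.1031, 0.0789]
ee_rot: [-2.167, 1.566, -2.25]
wrist_force: [0.4, -0.8, -0.7]
finger_gap: 0.014
```

```bash
python3 - <<'E'
from h import *; from rig import bot
s=bot.sense(); print(plan(s,[.5622,.1035,.0785],-4.75),s["wrist_force"],s["finger_gap"],abs(s["joint_velocities"]).max())
w=bot.read_camera("wrist")["img"]; c=bot.read_camera("scene")
a=cv2.resize(c["img"][165:250,310:420],None,fx=3.6,fy=3.6,interpolation=cv2.INTER_CUBIC)
b=cv2.resize(w[100:320,220:420],None,fx=2,fy=2,interpolation=cv2.INTER_CUBIC)
o=np.zeros((440,800,3),np.uint8);o[:a.shape[0],:396]=a;o[:,400:800]=b
cv2.imwrite("pics/f2.png",o)
E
```

```text
(array([ 0.0009,  0.0007, -0.0012]), 'turn', np.float64(-0.0002), 'alt', np.float64(3.0), 'jaw', np.float64(-4.76), 'tilt', np.float64(0.29), 'q6', np.float64(0.07), 't', 8.9167, 'p', array([0.5628, 0.1031, 0.0789])) [ 0.39456635 -0.82129508 -0.71462497] 0.01398950131647891 0.00191611769066997
```

View pics/f2.png

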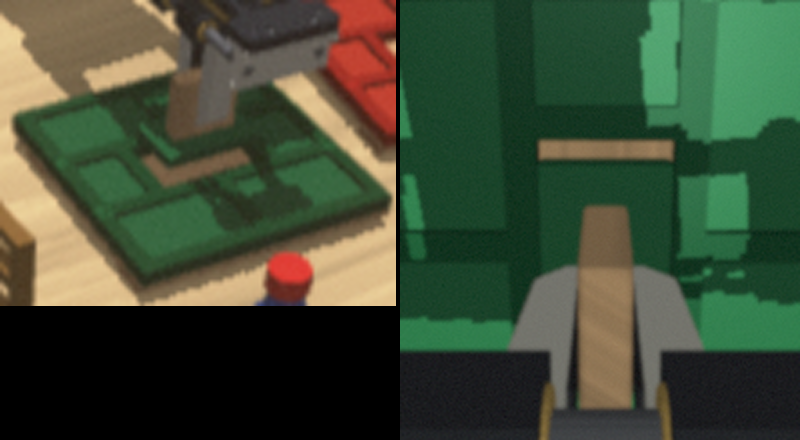

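```bash
python3 -c "
from rig import bot
print(bot.hand_in())"
```

```text
the job is handed in; nothing more can be done
None
```

I gripped the green infill by its handle at 25 N and carried it over the drying panel with its underside about 0.20 m up. It is now held above the green panel's open pocket, and the job was handed in at about 9 s. No verdict came back.

**Last checks**
- **Centring:** the wrist picture shows the infill and pocket edges parallel and centred on each other. A measurement about 5 mm higher, before the last straight descent, put it within about 1 mm of centre.
- **Square and level:** the jaws are at -4.76°, against a panel angle of about -4.75°. The tool tilt is 0.3°.
- **Height:** the underside is about 9–12 mm above the panel.
- **Grip and steadiness:** the finger opening is steady at 14 mm, joint speeds are about 0.002 rad/s, and wrist forces were about 1 N.

**Disagreements**
- **Pocket position:** the top and wrist cameras differed by about 2 mm in x, so I aimed between them.
- **Infill depth in the grip:** estimates ranged from 37 to 40 mm below the tool point. Both keep the height within limits.
- **Force at the grasp:** the wrist showed a 7 N upward force while the fingers closed. It was gone after the lift.

I did not re-measure the other infills and workshop things at the end. The wrist picture taken just after the lift showed nothing disturbed near the grasp.

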